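# Feel for the sharpening stone in its box and seat it in the holder

## Task

One loose sharpening stone lies somewhere in the closed white box: reach through the hand hole of its sliding lid, feel along the floor for the stone and lift it out by its two ends. Lay it flat on the chopping board and let go, then take it again across its long sides and seat it flat on the pad of the dark wooden stone holder, and let go of it there. Leave the other things on the worktop (jars, pepper mill) where they stand.

Things in the scene. Friction and masses are not known exactly. Their poses are not given: they have to be found in the camera images.
- stone_box: White opaque box fixed to the worktop, 64 (x) x 342 (y) x 50 mm high without its lid; origin at the centre of its underside, y along its length (its +y end is to the robot's right). Walls 6 mm, floor 6 mm thick; inside 52 (x) x 330 (y) mm. The box is too narrow to grasp the stone in it across its 36 mm width.
- box_floor (a point): Middle of the floor inside the box, axes as the box. On the floor lies only the grey stone, a block 66 x 36 x 30 mm, 0.2 kg; its pose is not reported. It lies flat (30 mm upright), length along y (within 4 degrees), centre within 6 mm of the middle line and at y between -97 and -15 mm from here, under the closed part of the lid. Pushed sideways with 1 to 3 N it slides.
- box_lid (a joint): Sliding wooden lid on the box, 66 x 342 x 6 mm, its top at 56 mm above the worktop. 0 is closed; the value (m, 0 to 0.195) is how far it has slid towards the box's -y. It slides with about 1 N, stays where it is left, and may hang over the box's end. It cannot be lifted.
- lid_hole (a point): Centre of the hand hole in the lid, at the lid's top face; it moves with the lid and its axes are the box's. The hole is 50 (x) x 120 (y) mm. With the lid closed it is at y = +93 mm in the box frame; pushing a fingertip sideways against the hole's edge slides the lid.
- board: Plain wooden chopping board fixed to the worktop, 100 (x) x 100 (y) x 18 mm high; origin at the centre of its underside.
- holder: Dark wooden holder for the stone, fixed to the worktop; origin at the centre of its underside. Outside 56 (x) x 92 (y) mm, bed 44 (x) x 72 (y) mm, for the stone lying flat, length along y. The bed has end stops at its y ends, 40 mm high, and low lips along its x sides, 24 mm high, so the stone goes in only when held across its 36 mm width.
- holder_pad: Rubber pad on the bed of the holder, 40 x 68 x 3 mm, parallel to the holder; origin at the centre of its underside, 12 mm above the worktop, so its top is at 15 mm.
- pepper_mill: Turned dark wooden pepper mill, 58 mm across, 150 mm high, loose, a bystander on the open worktop behind board and holder; origin under its centre.
- jar_honey: Glass jar with a black lid, 61 mm across, 86 mm high, loose, a bystander behind the white box; origin under its centre.
- jar_jam: Glass jar with a red lid, 62 mm across, 99 mm high, loose, a bystander behind the left end of the white box; origin under its centre.
Things that resemble listed ones, but are neither listed nor needed, are in the scene too. Of the things that look like the holder, the middle-sized one is meant.

How it is judged (in metres and radians):
On the way, in this order (a step that is already met when the one before it is completed fails the run):
1. the stone is lifted clear of the box: nothing rests in or touches the box and its lid (contact force between stone_box and anything else below 0.1 N), for 0.15 s.
2. the stone lies on the chopping board, let go (contact force between board and anything else above 1.5 N and contact force between each of the fingers, stone_box and anything else below 0.1 N), for 0.2 s.
At the end, for the whole second after the job is handed in: The stone rests with its weight on the holder's pad (more than 1.5 N of its about 2 N) and not on the stops or lips (less than 0.6 N on the holder's wood), released and at rest; nothing is left in the box or on the board (contact force between holder_pad and anything else above 1.5 N and contact force between holder and anything else below 0.6 N and contact force between each of stone_box, board, the fingers and anything else below 0.1 N); the robot touches nothing.
It fails at once if a bystander (the loose pepper mill, black-lidded jar or red-lidded jar) is moved more than 30 mm (distance of any of pepper_mill, jar_honey, jar_jam from where it was at the start of the episode above 0.03 m).
It also fails if it takes over 72 s, if anything falls off the work surface, if the arm or the gripper's body presses on something with over 40 N, if the wrist force passes 120 N, or if a joint passes its speed limit or range.

## Robot

A 6-joint arm with a two-finger parallel gripper is mounted at the origin on a cart in front of the work surface, level with it; the furniture and walls round the work are solid. World frame = base frame: x ahead of the robot, y to its left, z up, the work surface at z = 0. Lengths are in mm, angles in rad, forces in N, time in s.
With the tool pointing down it reaches from about 275 to 1000 mm from the base axis. Payload 8.4 kg.
Tool frame: the origin (TCP) lies on the centre line of the jaws, within the pads' length; the fingertips stand 17 mm ahead of it and the grasp point (between the pads) lies 2 mm behind it; z points along the fingers, y is the line along which they close (so a half turn about z gives the same grasp; the last joint's range is limited). The gripper opens to 85 mm and grips with 20 to 120 N. Pads are 22 mm wide; open, the fingers measure 114 mm over their backs; the gripper's body (76 mm by 85 mm) begins 54 mm behind the grasp point. The pads swing forward as they close: fully open they stand 13 mm farther back than shut.
Start: joints at [-1.328, 0.353, 1.633, -0, 1.155, -0.002], TCP at [151.475, -606.369, 248.281] pointing down, gripper open.
Joint ranges: [-2.63, 2.63], [-0.92, 2.1], [0.06, 2.66], [-1.3, 4.44], [0, 2.69], [-3.02, 3.02]. Speed limits (rad/s): [2.22, 2.22, 2.79, 3.14, 3.14, 3.14].

## Interface

Orientations are given as [roll, pitch, yaw] about the fixed x, y, z axes, in that order (R = Rz(yaw) Ry(pitch) Rx(roll)).
In Python, from rig import r, eyes gives the robot as it stands. The module is installed in compiled form; this text tells all that it offers.
- The arm moves only by the shell command python3 -m inch 'ROWS' [FORCE]. ROWS is JSON, a list of rows, each a list of 7 numbers: the shift along the tool's x, y, z in m, then the turn, a rotation vector about the tool's x, y, z in degrees, then the closure, from -1 (fully open) to 1 (shut). In form: [[x, y, z, rx, ry, rz, gripper], ...]. A call has 1 to 8 rows; each row shifts and turns the commanded pose from where the row before left it, along the tool's axes as they then stand; what a row does not reach is not made up. A row lasts 1/10 s, in which the tool goes at most 50 mm and 8.59 degrees, less where a joint would pass 70% of its speed; a pose out of reach is approached as far as the arm can. A call with a gripper value outside its range is refused whole. The fingers move at their own pace and stop on an object; FORCE is the grip in N (left out, the last holds). Time passes only in rows, so rows that do not move let the fingers close. It gives the time, the measured TCP pose, the force, the opening and the grip force at its end, in the units of the state.
- r.sense(): the state, without advancing time (a new reading comes with each control period).
- eyes.grab_frame(name): name is "scene" or "top"; returns a dict with "img" (420x560x3 uint8, blue, green, red), "fx", "fy", "cx", "cy" (pixels), "D" ([k1, k2, p1, p2, k3] as OpenCV has them; the pictures are not rectified), "R" (3x3) and "t" (3): a world point X has camera coordinates R X + t. Camera axes: x right, y down, z forward; pixel columns grow to the right and rows downward; lengths in mm; the calibration is good to about 2 mm. A picture is of the moment at which its call begins. There is no depth.
- r.sign_off(): hands the job in; it is judged then, once.
The state is a dict: "clock": time; "qpos": joint angles; "qvel": joint speeds; "joint_efforts": joint torques, N m; "eef_pos": TCP position; "tcp_rot": TCP orientation; "contact_force": force on the tool from outside, world axes, zero at the start; "wrist_torque": the same for the moment, N m; "opening": opening from 0.0 (shut) to 1.0 (fully open); "grasp_force": force on a finger pad.
Only numpy, scipy, OpenCV 4.12 (cv2) and the standard library are available. Lean on these libraries where they do the work, as an engineer would, in place of code of your own. Each camera call takes 0.05 s, during which the arm holds its last target. There are 200 camera calls.

## Working session

There is one attempt and no reset: what is moved stays moved. The work goes in short steps, Python scripts to look and compute and a shell command to move; the robot and the scene stay as the last step left them, time stands still between calls to the robot, and variables do not carry over. Pictures are saved under pics/ and viewed, at most 10 in all, crops included, and the job is handed in when it is done.

```bash
mkdir -p pics
cat > h.py <<'E'
import numpy as np, cv2
from rig import r, eyes
def grab(n):
    f=eyes.grab_frame(n); f['K']=np.array([[f['fx'],0,f['cx']],[0,f['fy'],f['cy']],[0,0,1.]]); f['D']=np.array(f['D'],float); f['R']=np.array(f['R']); f['t']=np.array(f['t']).ravel(); return f
def ray(f,uv,z):
    uv=np.array(uv,float).reshape(-1,1,2)
    p=cv2.undistortPoints(uv,f['K'],f['D']).reshape(-1,2)
    d=np.c_[p,np.ones(len(p))]@f['R']; c=-f['R'].T@f['t']
    return c+d*((z-c[2])/d[:,2])[:,None]
def proj(f,X):
    return cv2.projectPoints(np.array(X,float).reshape(-1,3),cv2.Rodrigues(f['R'])[0],f['t'],f['K'],f['D'])[0].reshape(-1,2)
E
python3 - <<'E'
from h import *
print(r.sense())
import pickle
for n in('scene','top'):
    f=grab(n); cv2.imwrite(f'pics/{n}0.png',f['img']); pickle.dump(f,open(n+'0.pkl','wb'))
    print(n,f['fx'],-f['R'].T@f['t'],f['R'][2])
E
```

```text
{'clock': 0.0, 'qpos': array([-1.32844256e+00,  3.53598745e-01,  1.63414854e+00,  1.34083203e-06,
        1.15518153e+00, -2.41812802e-03]), 'qvel': array([-0.00118194,  0.00022028, -0.00086738, -0.00133841, -0.00144107,
        0.00165971]), 'joint_efforts': array([-2.60180735e-03, -6.05263066e+01, -3.42069983e+01, -2.48932347e-04,
        9.44874046e-03,  1.32806952e-05]), 'eef_pos': array([ 151.34016685, -605.93366548,  247.58634764]), 'tcp_rot': array([-3.14025650e+00, -4.45695864e-06,  2.44771348e-01]), 'contact_force': array([ 0.80442797, -0.1547212 , -0.25905505]), 'wrist_torque': array([0.01380553, 0.01626191, 0.06527188]), 'grasp_force': 0.0, 'opening': 1.0020863536124356}
scene 500.5454293749686 [-311.87470503  549.14810447 1077.72721983] [ 0.58798809 -0.41012916 -0.69718296]
top 394.97929353721764 [ 345.40869087  -90.6182494  1260.81461374] [ 0.16491028  0.02074219 -0.98609044]
```

View pics/scene0.png

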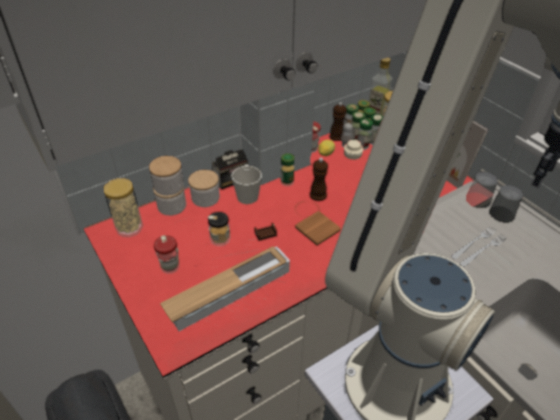

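View pics/top0.png

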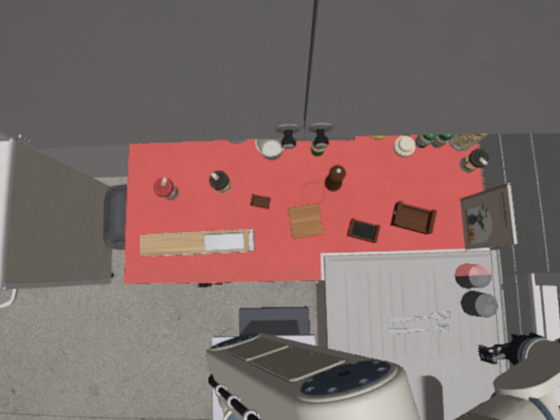

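The scene view shows the box at (225,285), board (318,228), small dark holder (265,231) and pepper mill (319,180). In the top view the box is at (197,242) with its hand hole at (225,241), and the board is at (306,221).

Things that could be taken for the holder, in the top view: small (260,201), middle (364,231), large (413,217). I choose the middle one at (364,231), which is about 30 px ≈ 92 mm long. A close crop will check it.

Run:
```python
from h import *
import pickle
f=pickle.load(open('top0.pkl','rb')); im=f['img']
def up(a,s): return cv2.resize(a,None,fx=s,fy=s,interpolation=cv2.INTER_CUBIC)
a=up(im[190:265,240:440],4); b=up(im[220:265,130:265],5.9)
c=np.zeros((a.shape[0]+b.shape[0],800,3),np.uint8); c[:a.shape[0],:a.shape[1]]=a; c[a.shape[0]:,:min(800,b.shape[1])]=b[:,:800]
cv2.imwrite('pics/c1.png',c); print(c.shape)
hsv=cv2.cvtColor(im,cv2.COLOR_BGR2HSV).astype(int)
red=((hsv[...,0]<6)|(hsv[...,0]>174))&(hsv[...,1]>190)&(hsv[...,2]>120)
non=(~red).astype(np.uint8)
n,l,st,ce=cv2.connectedComponentsWithStats(non)
for i in range(n):
    x,y,w,h,A=st[i]
    if 60<A<8000:
        cn=cv2.findContours((l==i).astype(np.uint8),0,1)[0][0]
        print(st[i],ce[i].round(1),cv2.minAreaRect(cn))
```

```text
(566, 800, 3)
```

View pics/c1.png

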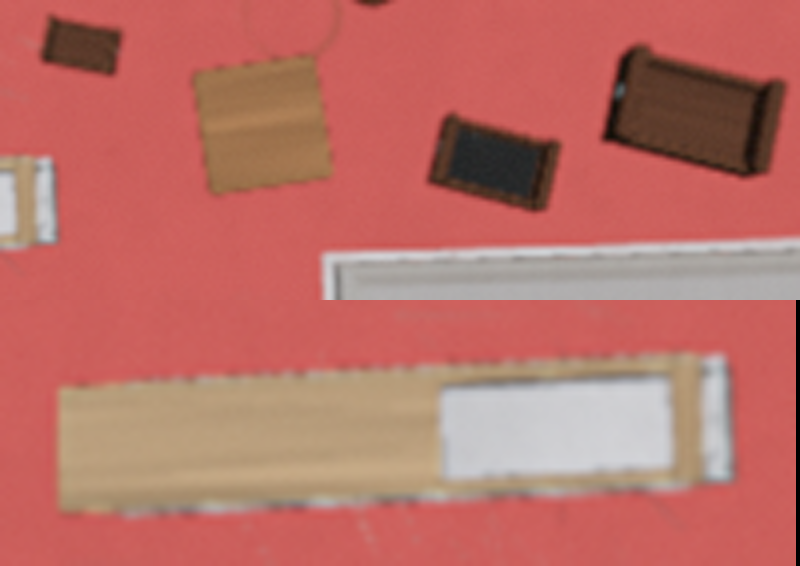

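The crop confirms the middle holder, with a black pad in its bed, at about (364,231). The lid hole is at about (225,241), and the lid already sits slightly to the left, with white box visible at (252,241).

Run:
```python
from h import *
import pickle
f=pickle.load(open('top0.pkl','rb')); im=f['img']; S=8
def roi(x0,y0,x1,y1,cond,z,name):
    a=cv2.resize(im[y0:y1,x0:x1],None,fx=S,fy=S,interpolation=cv2.INTER_CUBIC)
    h=cv2.cvtColor(a,cv2.COLOR_BGR2HSV).astype(int)
    m=cond(h[...,0],h[...,1],h[...,2]).astype(np.uint8)
    m=cv2.morphologyEx(m,cv2.MORPH_OPEN,np.ones((5,5)))
    c=max(cv2.findContours(m,0,1)[0],key=cv2.contourArea)
    P=cv2.boxPoints(cv2.minAreaRect(c)); P=(P+.5)/S-.5+[x0,y0]
    W=ray(f,P,z)[:,:2]; L=np.linalg.norm(W-np.roll(W,-1,0),axis=1)
    d=W[1]-W[0] if L[0]>L[1] else W[2]-W[1]
    an=np.degrees(np.arctan2(d[1],d[0]))
    print(name,'c',W.mean(0).round(1),'L',L.round(1),'long-axis deg',round((an)%180,2)); print('  ',W.round(0).tolist())
a=lambda x,y: cv2.cvtColor(im[y:y+1,x:x+1],cv2.COLOR_BGR2HSV)[0,0]
for q in [(300,170),(306,221),(364,231),(225,241),(170,243),(251,241),(350,231)]: print(q,a(*q))
notred=lambda h,s,v:~(((h<4)|(h>172))&(s>90)&(v>150))
roi(284,200,330,242,notred,18,'board')
roi(342,214,384,246,notred,20,'holder')
roi(344,216,382,244,lambda h,s,v:(v<75)&(s<90),15,'pad')
roi(200,230,248,254,lambda h,s,v:(s<45)&(v>150),56,'hole')
roi(134,226,262,260,lambda h,s,v:(h>8)&(h<30)&(s>50),56,'lid')
roi(134,226,262,260,notred,53,'box+lid')
roi(246,226,260,258,lambda h,s,v:(s<60)&(v>120),50,'boxend')
```

```text
(300, 170) [  1 141 203]
(306, 221) [ 14 130 163]
(364, 231) [90  6 40]
(225, 241) [128   5 208]
(170, 243) [ 17  84 186]
(251, 241) [113   5 197]
(350, 231) [ 11 140  89]
board c [ 503.7 -143.3] L [103.6 103.1 102.3 103. ] long-axis deg 97.44
   [[548.0, -86.0], [562.0, -188.0], [459.0, -200.0], [446.0, -99.0]]
holder c [ 467.5 -324.5] L [60.3 97.5 60.2 96.8] long-axis deg 73.55
   [[452.0, -269.0], [510.0, -287.0], [482.0, -380.0], [425.0, -362.0]]
pad c [ 467.8 -325. ] L [40.9 68.6 40.8 68.3] long-axis deg 72.25
   [[459.0, -286.0], [498.0, -299.0], [477.0, -364.0], [438.0, -351.0]]
hole c [441.8 109.9] L [123.7  50.9 122.9  51.1] long-axis deg 91.61
   [[465.0, 173.0], [469.0, 49.0], [418.0, 47.0], [414.0, 170.0]]
lid c [440.1 203.9] L [344.2  67.8 341.3  68.9] long-axis deg 91.48
   [[470.0, 378.0], [479.0, 34.0], [411.0, 31.0], [401.0, 372.0]]
box+lid c [439.9 197.9] L [362.7  73.3 359.3  74.5] long-axis deg 91.46
   [[472.0, 381.0], [481.0, 19.0], [408.0, 16.0], [398.0, 375.0]]
boxend c [444.9  27.3] L [17.1 65.6 17.  65.7] long-axis deg 1.2
   [[478.0, 37.0], [478.0, 19.0], [412.0, 18.0], [412.0, 35.0]]
```

```bash
python3 -m inch '[[0,0,0,0,0,6.3,1],[0,0,0,0,0,6.25,1],[0.018,-0.0415,0,0,0,0,1],[0.018,-0.0415,0,0,0,0,1],[0.018,-0.0415,0,0,0,0,1],[0.018,-0.0415,0,0,0,0,1],[0.018,-0.0415,0,0,0,0,1],[0.018,-0.0415,0,0,0,0,1]]' 30
python3 -m inch '[[0.018,-0.0415,0,0,0,0,1],[0.018,-0.0415,0,0,0,0,1],[0.018,-0.0415,0,0,0,0,1],[0.018,-0.0415,0,0,0,0,1],[0.018,-0.0415,0,0,0,0,1],[0.018,-0.0415,0,0,0,0,1],[0.018,-0.0415,0,0,0,0,1],[0.018,-0.0415,0,0,0,0,1]]'
```

```text
clock: 0.9
eef_pos: [253.2, -352.8, 248.0]
tcp_rot: [-3.141, 0.0, 0.025]
contact_force: [0.5, -0.6, -0.0]
opening: 0.001
grasp_force: 0.0
clock: 1.7
eef_pos: [388.6, -17.2, 248.4]
tcp_rot: [3.141, -0.0, 0.026]
contact_force: [1.1, 0.1, 0.1]
opening: 0.0
grasp_force: 0.0
```

```bash
python3 -m inch '[[0.0187,-0.042,0,0,0,0,1],[0.0187,-0.042,0,0,0,0,1],[0.0187,-0.042,0,0,0,0,1],[0,0,0.045,0,0,0,1],[0,0,0.045,0,0,0,1],[0,0,0.045,0,0,0,1],[0,0,0.035,0,0,0,1],[0,0,0,0,0,0,1]]'
```

```text
clock: 2.5
eef_pos: [437.9, 107.6, 74.6]
tcp_rot: [3.14, 0.008, 0.026]
contact_force: [-0.2, 0.2, -0.1]
opening: 0.001
grasp_force: 0.0
```

```bash
python3 -m inch '[[0.003,0,0.014,0,0,0,1],[0,0,0,0,0,0,1]]'; python3 -m inch '[[0,-0.02,0,0,0,0,1],[0,-0.02,0,0,0,0,1],[0,-0.025,0,0,0,0,1],[0,-0.025,0,0,0,0,1],[0,-0.025,0,0,0,0,1],[0,-0.025,0,0,0,0,1],[0,-0.025,0,0,0,0,1],[0,-0.02,0,0,0,0,1]]'
python3 -m inch '[[0,0,0,0,0,0,1]]'
```

```text
clock: 2.7
eef_pos: [444.6, 108.4, 64.6]
tcp_rot: [3.141, 0.0, 0.026]
contact_force: [0.0, 0.1, -0.2]
opening: 0.001
grasp_force: 0.0
clock: 3.5
eef_pos: [440.2, 295.0, 66.7]
tcp_rot: [-3.141, -0.002, 0.026]
contact_force: [0.6, -1.6, -0.7]
opening: -0.001
grasp_force: 0.6
clock: 3.6
eef_pos: [440.7, 296.0, 66.7]
tcp_rot: [-3.139, -0.003, 0.028]
contact_force: [0.4, -0.2, -0.9]
opening: -0.003
grasp_force: 0.0
```

```bash
python3 -m inch '[[0,0.01,-0.01,0,0,0,1],[0,0,-0.045,0,0,0,-1],[-0.02,0.03,-0.03,0,0,0,-1],[0,0.045,0,0,0,0,-1],[0,0.045,0,0,0,0,-1],[0,0.045,0,0,0,0,-1],[0,0.045,0,0,0,0,-1],[0,0,0,0,0,0,-1]]'
python3 - <<'E'
from h import *
import pickle
f=grab('top'); pickle.dump(f,open('top1.pkl','wb'))
g=grab('scene'); pickle.dump(g,open('scene1.pkl','wb'))
a=cv2.resize(f['img'][215:270,90:260],None,fx=4.6,fy=4.6,interpolation=cv2.INTER_CUBIC)
b=cv2.resize(g['img'][235:325,130:300],None,fx=3.6,fy=3.6,interpolation=cv2.INTER_CUBIC)
c=np.zeros((a.shape[0]+b.shape[0],max(a.shape[1],b.shape[1]),3),np.uint8);c[:a.shape[0],:a.shape[1]]=a;c[a.shape[0]:,:b.shape[1]]=b
print(a.shape,c.shape); cv2.imwrite('pics/c2.png',c)
E
```

```text
clock: 4.4
eef_pos: [423.9, 67.4, 150.4]
tcp_rot: [3.14, 0.0, 0.02]
contact_force: [-0.0, 0.0, 0.4]
opening: 1.0
grasp_force: 0.0
(253, 782, 3) (577, 782, 3)
```

View pics/c2.png

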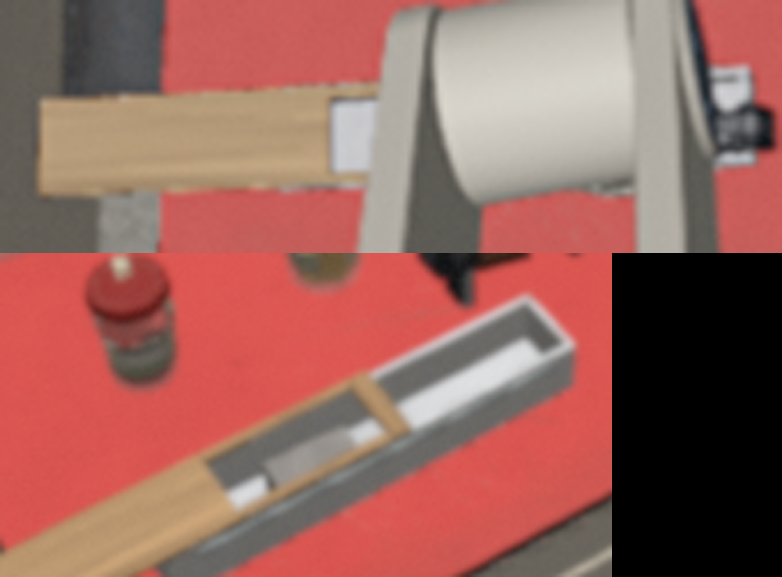

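The top view is blocked by the arm, but the scene crop shows the grey stone through the hole. It runs from about crop (268,465) to (355,438), with white floor visible on both sides of it, so I'll measure its ends.

Run:
```python
from h import *
import pickle
g=pickle.load(open('scene1.pkl','rb')); im=g['img']
gray=cv2.cvtColor(im,cv2.COLOR_BGR2GRAY)
Q=lambda X,Y:((X+.5)/3.6-.5+130,(Y-253+.5)/3.6-.5+235)
# rays of clicked: stone on z=36, hole on z=56
for n,z,pts in [('stoneL',36,[(268,462),(278,485)]),('stoneR',36,[(350,430),(357,446)]),('stoneLbot',6,[(268,478)]),('holeL',56,[(205,460),(234,507)]),('holeR',56,[(357,388),(384,432)]),('boxR',50,[(527,296),(575,345)])]:
    print(n,ray(g,[Q(*p) for p in pts],z).round(1).tolist())
# profiles along world lines z=36
for x in (430,438,446):
    ys=np.arange(290,180,-3.); uv=proj(g,np.c_[np.full(len(ys),x),ys,np.full(len(ys),36.)]).astype(np.float32)
    v=cv2.remap(gray,uv[:,0].reshape(1,-1),uv[:,1].reshape(1,-1),cv2.INTER_LINEAR)[0]
    print(x,[f'{int(y)}:{int(k)}' for y,k in zip(ys,v)])
```

```text
stoneL [[451.4, 262.8, 36.0], [429.4, 266.3, 36.0]]
stoneR [[444.9, 199.3, 36.0], [429.3, 202.2, 36.0]]
stoneLbot [[460.4, 261.3, 6.0]]
holeL [[462.5, 304.7, 56.0], [415.1, 305.8, 56.0]]
holeR [[461.6, 182.7, 56.0], [415.5, 186.5, 56.0]]
boxR [[475.0, 25.2, 50.0], [413.3, 22.3, 50.0]]
430 ['290:203', '287:201', '284:203', '281:199', '278:189', '275:158', '272:120', '269:119', '266:136', '263:147', '260:148', '257:150', '254:152', '251:152', '248:152', '245:152', '242:151', '239:150', '236:148', '233:145', '230:145', '227:144', '224:144', '221:144', '218:144', '215:145', '212:146', '209:147', '206:152', '203:164', '200:177', '197:185', '194:186', '191:187', '188:187', '185:187', '182:177']
438 ['290:214', '287:213', '284:213', '281:211', '278:208', '275:192', '272:152', '269:118', '266:128', '263:144', '260:147', '257:148', '254:150', '251:152', '248:154', '245:154', '242:153', '239:153', '236:152', '233:150', '230:147', '227:146', '224:146', '221:146', '218:147', '215:148', '212:150', '209:152', '206:156', '203:168', '200:189', '197:203', '194:207', '191:209', '188:208', '185:205', '182:189']
446 ['290:134', '287:135', '284:136', '281:134', '278:136', '275:132', '272:122', '269:113', '266:127', '263:142', '260:145', '257:145', '254:146', '251:147', '248:148', '245:151', '242:151', '239:152', '236:152', '233:151', '230:148', '227:146', '224:146', '221:147', '218:147', '215:149', '212:149', '209:151', '206:153', '203:156', '200:155', '197:157', '194:158', '191:158', '188:160', '185:157', '182:150']
```

```bash
python3 -m inch '[[0.004,-0.035,0,0,0,0,-0.88],[0.004,-0.036,0,0,0,0,-0.88],[0.004,-0.035,0,0,0,0,-0.88],[0.004,-0.035,0,0,0,0,-0.88],[0.004,-0.036,0,0,0,0,-0.88],[0,0,0.03,0,0,0,-0.88],[0,0,0.03,0,0,0,-0.88],[0,0,0,0,0,0,-0.88]]'; python3 -m inch '[[0,0,0,0,0,0,-0.88]]'
```

```text
clock: 5.3
eef_pos: [437.8, 250.1, 86.9]
tcp_rot: [3.139, 0.005, 0.028]
contact_force: [0.1, 0.3, 0.6]
opening: 0.939
grasp_force: 0.0
clock: 5.4
eef_pos: [440.0, 250.6, 89.7]
tcp_rot: [3.141, 0.001, 0.027]
contact_force: [-0.4, 1.2, 0.5]
opening: 0.939
grasp_force: 0.0
```

```bash
python3 -m inch '[[0,0.005,0,0,0,0,-0.88],[0,0,0.02,0,0,0,-0.88],[0,0,0,0,0,0,-0.88]]'; python3 -m inch '[[0,0,0.01,0,0,0,-0.88],[0,0,0.005,0,0,0,-0.88],[0,0,0,0,0,0,-0.88]]'
python3 - <<'E'
from h import *
g=grab('scene'); b=cv2.resize(g['img'][225:325,130:300],None,fx=4.5,fy=4.5,interpolation=cv2.INTER_CUBIC)
cv2.imwrite('pics/c3.png',b)
E
```

```text
clock: 5.7
eef_pos: [440.5, 244.7, 69.4]
tcp_rot: [3.141, 0.0, 0.025]
contact_force: [-0.3, -0.8, 0.2]
opening: 0.939
grasp_force: 0.0
clock: 6.0
eef_pos: [440.5, 245.2, 54.0]
tcp_rot: [3.141, 0.001, 0.026]
contact_force: [-0.6, 0.7, -0.5]
opening: 0.942
grasp_force: 0.0
```

View pics/c3.png

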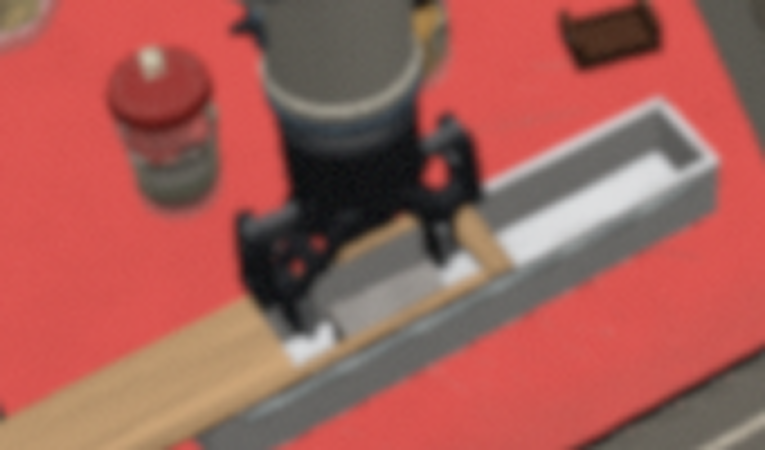

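The gripper is over the hole with its left tip near crop (300,330) and its right tip near (440,260). The stone, (335,310) to (440,275), lies slightly right of centre, as measured.

```bash
python3 -m inch '[[0,0,0.003,0,0,0,-0.88],[0,0.005,0,0,0,0,-0.88],[0,0.005,0,0,0,0,-0.88],[0,0,0,0,0,0,-0.88]]'; python3 -m inch '[[0,0,0.01,0,0,0,-0.88],[0,0,0,0,0,0,-0.88]]';  python3 -m inch '[[0,0,0.01,0,0,0,-0.88],[0,0,0,0,0,0,-0.88]]'
```

```text
clock: 6.45
eef_pos: [440.9, 234.7, 51.3]
tcp_rot: [3.141, 0.0, 0.025]
contact_force: [0.5, -0.5, -0.1]
opening: 0.938
grasp_force: 0.0
clock: 6.65
eef_pos: [440.5, 235.0, 40.2]
tcp_rot: [3.141, 0.001, 0.026]
contact_force: [0.9, 0.1, 0.6]
opening: 0.943
grasp_force: 0.1
clock: 6.85
eef_pos: [440.3, 235.1, 30.0]
tcp_rot: [3.141, 0.002, 0.026]
contact_force: [-0.8, -0.1, -0.7]
opening: 0.942
grasp_force: 0.2
```

```bash
python3 -m inch '[[0,0,0.008,0,0,0,-0.88],[0,0,0,0,0,0,-0.7],[0,0,0,0,0,0,-0.5],[0,0,0,0,0,0,-0.3],[0,0,0,0,0,0,-0.3],[0,0,0,0,0,0,-0.3]]' 40
```

```text
clock: 7.45
eef_pos: [441.7, 236.0, 26.4]
tcp_rot: [-3.141, -0.002, 0.026]
contact_force: [-12.1, -1.0, 56.7]
opening: 0.776
grasp_force: 53.5
```

```bash
python3 -m inch '[[0,0,-0.006,0,0,0,-0.3],[0,0,-0.004,0,0,0,-0.3]]'; python3 -m inch '[[0,0,-0.01,0,0,0,-0.3],[0,0,-0.015,0,0,0,-0.3],[0,0,0,0,0,0,-0.3]]'
```

```text
clock: 7.65
eef_pos: [441.1, 235.5, 33.6]
tcp_rot: [-3.141, -0.001, 0.026]
contact_force: [0.1, 1.0, -2.8]
opening: 0.768
grasp_force: 45.1
clock: 7.95
eef_pos: [441.8, 235.8, 59.4]
tcp_rot: [-3.141, -0.002, 0.026]
contact_force: [-0.4, 0.5, -1.9]
opening: 0.764
grasp_force: 50.0
```

```bash
python3 -m inch '[[0,0,-0.03,0,0,0,-0.3],[0,0,-0.03,0,0,0,-0.3],[0,0,-0.03,0,0,0,-0.3],[0.005,0.038,0,0,0,0,-0.3],[0.005,0.038,0,0,0,0,-0.3],[0.005,0.038,0,0,0,0,-0.3],[0.005,0.038,0,0,0,0,-0.3],[0.005,0.038,0,0,0,0,-0.3]]'; python3 -m inch '[[0.005,0.038,0,0,0,0,-0.3],[0.005,0.038,0,0,0,0,-0.3],[0.005,0.038,0,0,0,0,-0.3],[0.005,0.038,0,0,0,0,-0.3],[0.005,0.038,0,0,0,0,-0.3],[0,0,0.03,0,0,0,-0.3],[0,0,0.03,0,0,0,-0.3],[0,0,0,0,0,0,-0.3]]'
python3 - <<'E'
from h import *
g=grab('scene'); b=cv2.resize(g['img'][170:260,260:380],None,fx=6,fy=6,interpolation=cv2.INTER_CUBIC)
cv2.imwrite('pics/c4.png',b); s=r.sense(); print(s['eef_pos'],s['contact_force'],s['opening'])
E
```

```text
clock: 8.75
eef_pos: [470.6, 44.5, 147.7]
tcp_rot: [3.142, 0.001, 0.026]
contact_force: [1.5, -0.6, -1.9]
opening: 0.761
grasp_force: 49.9
clock: 9.55
eef_pos: [497.7, -142.8, 84.5]
tcp_rot: [-3.139, 0.007, 0.025]
contact_force: [-0.6, -0.2, -2.3]
opening: 0.764
grasp_force: 49.8
[ 498.8925376  -142.83916899   86.40833831] [ 0.06900443 -0.44368172 -1.83399242] 0.7618889396100578
```

View pics/c4.png

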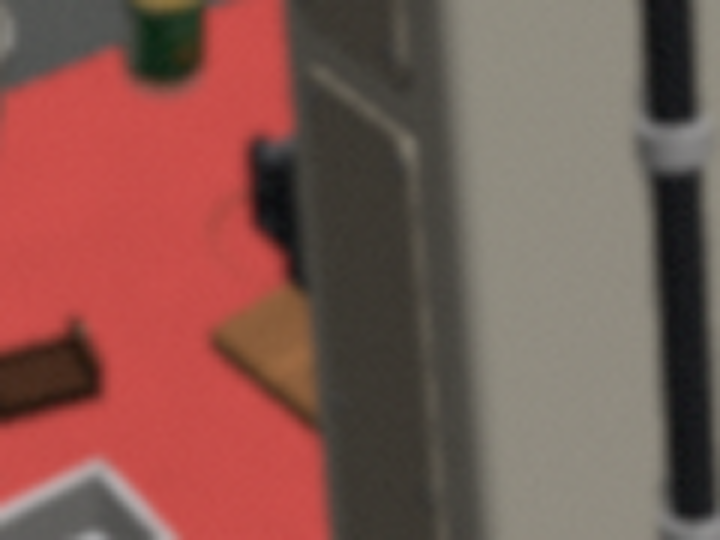

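The scene view shows only the arm in front of the board, so I'll descend slowly on force instead.

```bash
python3 -m inch '[[0.004,0,0.02,0,0,0,-0.3],[0,0,0.018,0,0,0,-0.3],[0,0,0.004,0,0,0,-0.3],[0,0,0,0,0,0,-0.3]]';python3 -m inch '[[0,0,0.002,0,0,0,-0.3],[0,0,0,0,0,0,-0.3]]';python3 -m inch '[[0,0,0.002,0,0,0,-0.3],[0,0,0,0,0,0,-0.3]]'
```

```text
clock: 10.0
eef_pos: [504.9, -142.9, 46.8]
tcp_rot: [-3.142, 0.0, 0.026]
contact_force: [0.2, 1.1, -0.8]
opening: 0.765
grasp_force: 49.8
clock: 10.2
eef_pos: [505.3, -143.2, 45.2]
tcp_rot: [3.141, -0.001, 0.026]
contact_force: [-0.0, 0.4, -0.9]
opening: 0.759
grasp_force: 49.8
clock: 10.4
eef_pos: [504.9, -143.1, 42.5]
tcp_rot: [3.142, -0.0, 0.026]
contact_force: [-0.0, -0.6, -1.9]
opening: 0.763
grasp_force: 49.8
```

```bash
python3 -m inch '[[0,0,0.0015,0,0,0,-0.3],[0,0,0,0,0,0,-0.3]]';python3 -m inch '[[0,0,0.0015,0,0,0,-0.3],[0,0,0,0,0,0,-0.3]]'; python3 -m inch '[[0,0,0.001,0,0,0,-0.3],[0,0,0,0,0,0,-0.3]]'
```

```text
clock: 10.6
eef_pos: [504.7, -143.1, 40.7]
tcp_rot: [-3.142, 0.0, 0.026]
contact_force: [-0.8, 0.1, -1.4]
opening: 0.765
grasp_force: 49.8
clock: 10.8
eef_pos: [504.9, -143.2, 39.3]
tcp_rot: [3.142, -0.0, 0.026]
contact_force: [0.4, -0.1, -0.3]
opening: 0.768
grasp_force: 50.1
clock: 11.0
eef_pos: [505.1, -143.1, 38.9]
tcp_rot: [3.142, -0.0, 0.026]
contact_force: [-2.0, 1.8, 7.9]
opening: 0.763
grasp_force: 50.7
```

```bash
python3 -m inch '[[0,0,-0.001,0,0,0,-0.6],[0,0,0,0,0,0,-1],[0,0,0,0,0,0,-1],[0,0,0,0,0,0,-1],[0,0,-0.02,0,0,0,-1],[0,0,-0.04,0,0,0,-1],[0,0,-0.04,0,0,0,-1],[0,0,0,0,0,0,-1]]'; python3 -m inch '[[-0.04,0,-0.02,0,0,8,-1],[-0.045,0,-0.01,0,0,8,-1],[-0.045,0,0,0,0,0,-1],[-0.03,0.03,0,0,0,0,-1],[0,0.045,0,0,0,0,-1],[0,0.045,0,0,0,0,-1],[0,0.045,0,0,0,0,-1],[0,0,0,0,0,0,-1]]'
python3 - <<'E'
from h import *
import pickle
f=grab('top');g=grab('scene'); pickle.dump((f,g),open('b.pkl','wb'))
a=cv2.resize(f['img'][185:265,270:400],None,fx=4.5,fy=4.5,interpolation=cv2.INTER_CUBIC);b=cv2.resize(g['img'][190:260,260:390],None,fx=3,fy=3,interpolation=cv2.INTER_CUBIC)
c=np.zeros((360+b.shape[0],a.shape[1],3),np.uint8);c[:360]=a[:360];c[360:,:b.shape[1]]=b
cv2.imwrite('pics/c5.png',c); print(c.shape)
E
```

```text
clock: 11.8
eef_pos: [507.8, -144.0, 144.0]
tcp_rot: [3.139, -0.008, 0.026]
contact_force: [-0.3, 0.3, 0.0]
opening: 0.998
grasp_force: 0.0
clock: 12.6
eef_pos: [305.2, -284.3, 169.2]
tcp_rot: [3.14, -0.001, -0.258]
contact_force: [-0.0, 0.3, 0.2]
opening: 1.002
grasp_force: 0.0
(570, 585, 3)
```

View pics/c5.png

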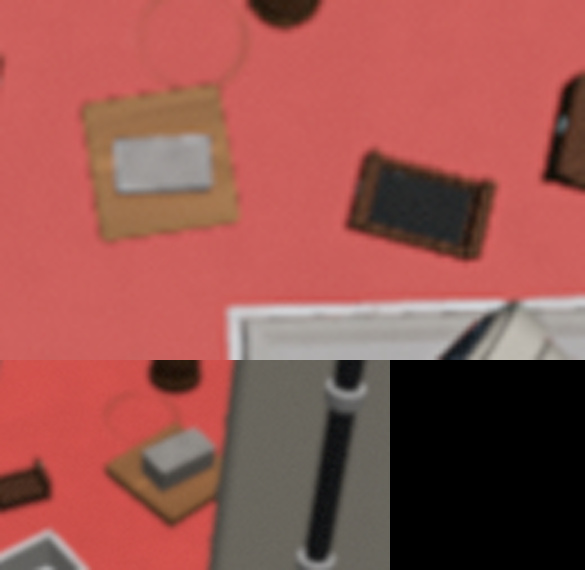

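The stone lies flat near the middle of the board at crop (162,163), and the holder is fully visible at crop (420,205). I'll measure both from this view.

Run:
```python
from h import *
import pickle
f,g=pickle.load(open('b.pkl','rb')); im=f['img']; S=8
def roi(x0,y0,x1,y1,cond,z,name):
    a=cv2.resize(im[y0:y1,x0:x1],None,fx=S,fy=S,interpolation=cv2.INTER_CUBIC)
    h=cv2.cvtColor(a,cv2.COLOR_BGR2HSV).astype(int)
    m=cond(h[...,0],h[...,1],h[...,2]).astype(np.uint8)
    m=cv2.morphologyEx(m,cv2.MORPH_OPEN,np.ones((5,5)))
    c=max(cv2.findContours(m,0,1)[0],key=cv2.contourArea)
    P=cv2.boxPoints(cv2.minAreaRect(c)); P=(P+.5)/S-.5+[x0,y0]
    W=ray(f,P,z)[:,:2]; L=np.linalg.norm(W-np.roll(W,-1,0),axis=1)
    d=W[1]-W[0] if L[0]>L[1] else W[2]-W[1]
    print(name,W.mean(0).round(1),L.round(1),'deg',round(np.degrees(np.arctan2(d[1],d[0]))%180,2))
roi(292,210,322,233,lambda h,s,v:(s<60)&(v>100),48,'stone')
for t in (55,75,95):
  for ss in (60,90): roi(344,214,382,246,lambda h,s,v:(v<t)&(s<ss),15,f'pad{t},{ss}')
notred=lambda h,s,v:~(((h<4)|(h>172))&(s>90)&(v>150))
roi(342,214,384,246,notred,20,'holder')
roi(284,200,330,242,notred,18,'board')
# end-stop outer corners (z=40) by eye in the crop c5 (4.5x): 
C=[(374,151),(495,183),(477,259),(347,228)]
W=ray(f,[((x+.5)/4.5-.5+270,(y+.5)/4.5-.5+185) for x,y in C],40)[:,:2]
print('stops',W.round(1).tolist(),W.mean(0))
s=r.sense();print(s['eef_pos'],s['tcp_rot'],s['qpos'])
```

```text
stone [ 498.5 -143.2] [67.  38.6 66.7 38.6] deg 91.18
pad55,60 [ 467.9 -325.2] [38.8 65.3 38.7 65. ] deg 74.2
pad55,90 [ 467.8 -326. ] [40.4 67.7 40.4 67.4] deg 73.19
pad75,60 [ 468.  -325.1] [38.9 65.6 38.9 65.3] deg 72.73
pad75,90 [ 467.9 -325.4] [40.9 68.9 40.9 68.5] deg 72.37
pad95,60 [ 468.  -325.1] [38.9 65.6 38.9 65.3] deg 72.73
pad95,90 [ 467.9 -325.4] [40.9 68.9 40.9 68.5] deg 72.37
holder [ 467.6 -324.6] [60.4 97.8 60.3 97.1] deg 73.4
board [ 503.6 -143.4] [103.6 103.2 102.2 103.1] deg 97.11
stops [[504.3, -290.3], [479.7, -372.8], [427.7, -357.2], [451.5, -269.0]] [ 465.78621938 -322.33902062]
[ 305.28885717 -280.34438142  168.63670694] [-3.14082542e+00  1.03290593e-03 -2.56504396e-01] [-7.46598736e-01  1.31009523e-01  2.13895036e+00  2.48919020e-04
  8.72905245e-01  1.08054231e+00]
```

```bash
python3 -m inch '[[0,0,0,0,0,-7.6,-0.45],[0,0,0,0,0,-7.6,-0.45],[0,0,0,0,0,-7.6,-0.45],[0,0,0,0,0,-7.6,-0.45],[0,0,0,0,0,-7.6,-0.45],[0,0,0,0,0,-7.6,-0.45],[0,0,0,0,0,-7.6,-0.45],[0,0,0,0,0,-7.6,-0.45]]'; python3 -m inch '[[0,0,0,0,0,-7.6,-0.45],[0,0,0,0,0,-7.6,-0.45],[0,0,0,0,0,-7.6,-0.45],[0,0,0,0,0,-7.6,-0.45],[0,0,0,0,0,-7.6,-0.45],[0,0,0,0,0,-7.1,-0.45],[0,0,0,0,0,0,-0.45]]'; python3 -m inch '[[0.026,0.039,0,0,0,0,-0.45],[0.027,0.04,0,0,0,0,-0.45],[0.027,0.04,0,0,0,0,-0.45],[0.027,0.04,0,0,0,0,-0.45],[0.026,0.039,0.03,0,0,0,-0.45],[0,0,0.03,0,0,0,-0.45],[0,0,0,0,0,0,-0.45],[0,0,0,0,0,0,-0.45]]'
```

```text
clock: 13.5
eef_pos: [306.2, -278.2, 168.8]
tcp_rot: [-3.14, -0.0, 0.815]
contact_force: [0.8, -0.7, 0.2]
opening: 0.725
grasp_force: 0.0
clock: 14.2
eef_pos: [306.2, -278.4, 168.9]
tcp_rot: [-3.141, -0.001, 1.598]
contact_force: [0.8, 0.5, 0.1]
opening: 0.725
grasp_force: 0.0
clock: 15.0
eef_pos: [495.9, -144.1, 112.0]
tcp_rot: [-3.139, -0.001, 1.594]
contact_force: [0.0, -0.5, -0.7]
opening: 0.721
grasp_force: 0.0
```

```bash
python3 -m inch '[[0.001,0.003,0.025,0,0,0,-0.45],[0,0,0.02,0,0,0,-0.45],[0,0,0.01,0,0,0,-0.45],[0,0,0,0,0,0,-0.45]]'; python3 -m inch '[[0,0,0,0,0,0,-0.3],[0,0,0,0,0,0,-0.2],[0,0,0,0,0,0,-0.1],[0,0,0,0,0,0,0],[0,0,0,0,0,0,0.1],[0,0,0,0,0,0,0.3],[0,0,0,0,0,0,0.3],[0,0,0,0,0,0,0.3]]' 40
```

```text
clock: 15.4
eef_pos: [499.2, -144.2, 57.4]
tcp_rot: [-3.141, -0.0, 1.593]
contact_force: [-0.1, 0.4, -0.1]
opening: 0.724
grasp_force: 0.0
clock: 16.2
eef_pos: [500.1, -143.9, 57.9]
tcp_rot: [3.141, 0.0, 1.595]
contact_force: [-2.2, 0.5, 7.1]
opening: 0.4
grasp_force: 39.6
```

```bash
python3 -m inch '[[0,0,-0.02,0,0,0,0.3],[0,0,-0.03,0,0,0,0.3],[0,0,-0.02,0,0,0,0.3],[0,0,0,0,0,0,0.3]]'; python3 -m inch '[[-0.036,-0.007,0,0,0,0,0.3],[-0.036,-0.007,0,0,0,0,0.3],[-0.036,-0.007,0,0,0,0,0.3],[-0.036,-0.007,0,0,0,0,0.3],[-0.036,-0.007,0,0,0,0,0.3],[0,0,0,0,0,6.1,0.3],[0,0,0,0,0,6.1,0.3],[0,0,0,0,0,6.1,0.3]]'
python3 -m inch '[[0,0,0,0,0,0,0.3],[0,0,0,0,0,0,0.3]]'
python3 - <<'E'
from h import *
import pickle
f=grab('top');g=grab('scene'); pickle.dump((f,g),open('c.pkl','wb'))
a=cv2.resize(f['img'][190:270,300:430],None,fx=4.5,fy=4.5,interpolation=cv2.INTER_CUBIC)
cv2.imwrite('pics/c6.png',a)
E
```

```text
clock: 16.6
eef_pos: [501.4, -144.3, 129.6]
tcp_rot: [3.138, 0.001, 1.595]
contact_force: [-0.4, 0.1, -1.6]
opening: 0.404
grasp_force: 41.2
clock: 17.4
eef_pos: [468.3, -324.6, 125.7]
tcp_rot: [-3.14, -0.001, 1.27]
contact_force: [-0.3, 0.4, -1.8]
opening: 0.403
grasp_force: 41.2
clock: 17.6
eef_pos: [468.8, -324.3, 126.3]
tcp_rot: [-3.14, -0.0, 1.279]
contact_force: [-0.2, 0.2, -1.6]
opening: 0.402
grasp_force: 41.2
```

View pics/c6.png

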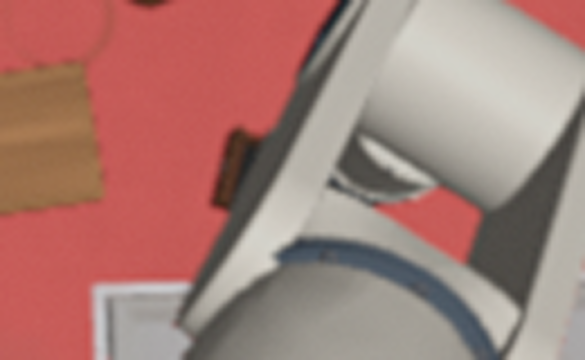

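The top view shows the arm covering the holder, with only one end stop visible at crop (235,168). I'll rely on the earlier measurement and lower by force.

```bash
python3 -m inch '[[-0.0015,-0.0007,0.02,0,0,0,0.3],[0,0,0.025,0,0,0,0.3],[0,0,0.015,0,0,0,0.3],[0,0,0,0,0,0,0.3],[0,0,0,0,0,0,0.3]]'; python3 -m inch '[[0,0,0.004,0,0,0,0.3],[0,0,0,0,0,0,0.3]]'; python3 -m inch '[[0,0,0.003,0,0,0,0.3],[0,0,0,0,0,0,0.3]]'
```

```text
clock: 18.2
eef_pos: [468.2, -325.9, 67.4]
tcp_rot: [-3.141, -0.0, 1.276]
contact_force: [0.5, -0.3, -2.0]
opening: 0.408
grasp_force: 41.2
clock: 18.4
eef_pos: [468.5, -326.1, 63.8]
tcp_rot: [3.141, 0.0, 1.276]
contact_force: [0.1, 0.2, -2.1]
opening: 0.407
grasp_force: 41.2
clock: 18.6
eef_pos: [468.2, -325.9, 60.4]
tcp_rot: [3.141, 0.0, 1.276]
contact_force: [-0.3, -0.3, -1.5]
opening: 0.4
grasp_force: 41.2
```

```bash
python3 -m inch '[[0,0,0.002,0,0,0,0.3],[0,0,0,0,0,0,0.3]]'; python3 -m inch '[[0,0,0.0015,0,0,0,0.3],[0,0,0,0,0,0,0.3]]'; python3 -m inch '[[0,0,0.001,0,0,0,0.3],[0,0,0,0,0,0,0.3]]'; python3 -m inch '[[0,0,0.001,0,0,0,0.3],[0,0,0,0,0,0,0.3]]'
```

```text
clock: 18.8
eef_pos: [468.1, -325.9, 58.2]
tcp_rot: [-3.141, -0.0, 1.275]
contact_force: [-1.1, 0.1, -2.3]
opening: 0.403
grasp_force: 41.2
clock: 19.0
eef_pos: [468.0, -325.8, 56.6]
tcp_rot: [-3.141, -0.0, 1.275]
contact_force: [0.1, -0.0, -2.7]
opening: 0.403
grasp_force: 41.2
clock: 19.2
eef_pos: [468.1, -325.9, 55.7]
tcp_rot: [-3.141, -0.0, 1.275]
contact_force: [0.3, -0.3, -1.9]
opening: 0.403
grasp_force: 41.2
clock: 19.4
eef_pos: [468.2, -326.0, 55.0]
tcp_rot: [3.141, 0.0, 1.275]
contact_force: [0.8, -0.1, 0.5]
opening: 0.406
grasp_force: 41.4
```

```bash
python3 -m inch '[[0,0,0.0005,0,0,0,0.3],[0,0,0,0,0,0,0.1],[0,0,0,0,0,0,-0.1],[0,0,0,0,0,0,-0.4],[0,0,0,0,0,0,-0.6],[0,0,0,0,0,0,-0.6],[0,0,-0.02,0,0,0,-0.6],[0,0,-0.04,0,0,0,-0.6]]'; python3 -m inch '[[0,0,-0.04,0,0,0,-0.6],[0,0,-0.03,0,0,0,-0.6],[-0.03,-0.03,-0.02,0,0,0,-0.6],[-0.035,-0.03,0,0,0,0,-0.6],[-0.04,-0.025,0,0,0,0,-0.6],[-0.045,-0.02,0,0,0,0,-0.6],[-0.045,0,0,0,0,0,-0.6],[0,0,0,0,0,0,-0.6]]'; python3 -m inch '[[0,0,0,0,0,0,-0.6],[0,0,0,0,0,0,-0.6]]'
python3 - <<'E'
from h import *
f=grab('top');g=grab('scene')
a=cv2.resize(f['img'][185:265,270:400],None,fx=4.5,fy=4.5,interpolation=cv2.INTER_CUBIC)
b=cv2.resize(g['img'],None,fx=.4,fy=.4)
cv2.imwrite('pics/c7.png',a); s=r.sense(); print(s['eef_pos'],s['contact_force'])
E
```

```text
clock: 20.2
eef_pos: [466.3, -324.6, 112.4]
tcp_rot: [-3.136, -0.002, 1.275]
contact_force: [0.4, -1.0, 0.4]
opening: 0.794
grasp_force: 0.0
clock: 21.0
eef_pos: [309.1, -486.5, 204.8]
tcp_rot: [3.14, 0.003, 1.272]
contact_force: [0.1, 0.1, -0.1]
opening: 0.799
grasp_force: 0.0
clock: 21.2
eef_pos: [311.0, -480.9, 204.0]
tcp_rot: [-3.141, -0.001, 1.276]
contact_force: [0.3, 0.3, 0.5]
opening: 0.803
grasp_force: 0.0
[ 311.41815363 -480.73954953  204.18698043] [ 0.65199167 -0.78038064  0.5314712 ]
```

View pics/c7.png

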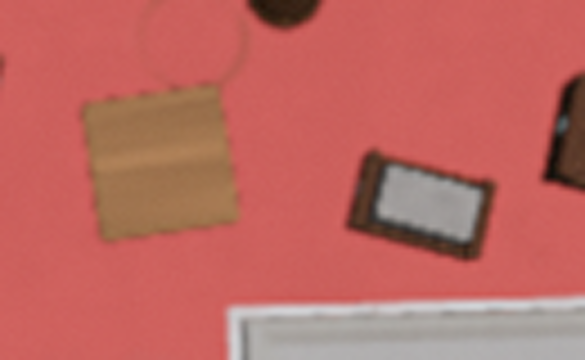

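The stone sits in the holder at crop (428,203), parallel to it, and the board is empty. I'll do a quick numeric check before handing in.

Run:
```python
from h import *
f=grab('top'); S=8;x0,y0=344,214
a=cv2.resize(f['img'][y0:246,x0:382],None,fx=S,fy=S,interpolation=cv2.INTER_CUBIC)
h=cv2.cvtColor(a,cv2.COLOR_BGR2HSV).astype(int)
m=((h[...,1]<60)&(h[...,2]>100)).astype(np.uint8)
c=max(cv2.findContours(m,0,1)[0],key=cv2.contourArea)
P=(cv2.boxPoints(cv2.minAreaRect(c))+.5)/S-.5+[x0,y0]
W=ray(f,P,45)[:,:2]; print(W.mean(0),np.linalg.norm(W-np.roll(W,-1,0),axis=1),W.round(1).tolist())
d=W[2]-W[1]; print(np.degrees(np.arctan2(d[1],d[0])))
```

```text
[ 467.28308763 -325.90878867] [39.83698496 69.5943512  39.77182154 69.2558439 ] [[458.9, -286.4], [496.6, -299.2], [475.6, -365.5], [438.0, -352.5]]
-107.57876558145024
```

```bash
python3 -c "
from rig import r
print(r.sign_off())"
```

```text
the job is handed in; nothing more can be done
None
```

The stone was lifted out of the box by its ends, laid on the board, regrasped across its long sides and left on the holder's pad; the job is handed in at about 21 s, and the last top view puts it within about 1 mm and 1° of the pad (sign-off gave no verdict).

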